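# Brush out the V-cradle and press the lens barrel home

## Robot

A 6-joint arm with a two-finger parallel gripper is mounted at the origin on the work surface; the furniture and walls round the work are solid. World frame = base frame: x ahead of the robot, y to its left, z up, the work surface at z = 0. Lengths are in mm, angles in rad, forces in N, time in s.
With the tool pointing down it reaches from about 350 to 975 mm from the base axis. Payload 7.1 kg.
Tool frame: the origin (TCP) lies at the very end of the fingers, on their centre line; the grasp point (between the pads) lies 19 mm behind it; z points along the fingers, y is the direction in which the jaws open and shut (so a half turn about z gives the same grasp; the last joint's range is limited). The gripper opens to 88 mm and grips with 3 to 60 N. Pads are 20 mm wide; open, the fingers measure 115 mm over their backs; the gripper's body (75 mm by 178 mm) begins 61 mm behind the grasp point.
Start: joints at [1.237, 0.423, 1.63, -0, 1.089, -0.019], TCP at [193.484, 594.28, 222.675] pointing down, gripper open.
Joint ranges: [-3, 3], [-0.9, 2.11], [0.09, 2.58], [-1.31, 4.45], [0.11, 2.69], [-2.54, 2.54]. Speed limits (rad/s): [2.39, 2.39, 3.01, 3.14, 3.14, 3.14].

## Interface

Orientations are given as a rotation vector (axis times angle).
In Python, from workcell import ctrl, imaging gives the robot as it stands. The module is installed in compiled form; this text tells all that it offers.
- The arm moves only by the shell command python3 -m pendant 'ROWS'. ROWS is JSON, a list of rows, each an object with "turn": the turn, a rotation vector about the world's x, y, z in rad, a list of three; "dp": the shift along the world's x, y, z in m, a list of three; "claw": the finger opening in m, from 0 to 0.0878. A call has 1 to 8 rows; each row is the pose to reach, as a shift and turn from the pose commanded when the call began; what a row does not reach only later rows make up. A row lasts 1/10 s, in which the tool goes at most 50 mm and 8.59 degrees, less where a joint would pass 70% of its speed; a pose out of reach is approached as far as the arm can. A call with a gripper value outside its range is refused whole. The fingers move at their own pace and stop on an object; the grip force is fixed at half the most. Time passes only in rows, so rows that repeat a pose let the fingers close. It gives the time, the measured TCP pose, the force and the opening at its end, in the units of the state.
- ctrl.get_obs(): the state, without advancing time (a new reading comes with each control period).
- imaging.get_image(name): name is "side" or "top"; returns a dict with "pixels" (420x560x3 uint8, blue, green, red), "fov_y" (degrees; the focal length in pixels is half the picture's height over the tangent of half this angle, whatever the lens; pixels are square), "cx", "cy" (the principal point, pixels), "xyz" and "rotation" of the camera in the world. Camera axes: x right, y up, looking along -z (the intrinsics and any distortion apply to the point x, -y, -z); pixel columns grow to the right and rows downward; lengths in mm; the calibration is good to about 2 mm. A picture is of the moment at which its call begins. There is no depth.
- ctrl.close_job(): hands the job in, once; it reports no verdict.
The state is a dict: "t": time; "qpos": joint angles; "qvel": joint speeds; "joint_torque": joint torques, N m; "ee_pos": TCP position; "orientation": TCP orientation; "ft_force": force on the tool from outside, world axes, zero at the start; "moment": the same for the moment, N m; "width": finger opening in mm.
Only numpy, scipy, OpenCV 4.12 (cv2) and the standard library are available. Lean on these libraries where they do the work, as an engineer would, in place of code of your own. Each camera call takes 0.05 s, during which the arm holds its last target.

## Task

Take the brush by its red handle and sweep the three wooden offcuts off the blue V-cradle jig's deck onto the bench with it (not with the fingers), then set the brush down standing on the bench, clear of the jig. Lay the black lens barrel centred lengthwise in the two V uprights, so that it rests on both faces of the V, and press it straight down until the sprung saddle has sunk at least half-way (its orange line down at the deck). Finish while still holding the barrel pressed down there, without letting go, and leave the other things on the bench where they are.

Things in the scene. Friction and masses are not known exactly. Their poses are not given: they have to be found in the camera images.
- deck_mid (a point): Centre of the flat top (the deck) of the fixed blue V-cradle jig; the deck is 176 long (this point's x, the groove's direction) by 92 wide (its y), 24 above the bench, z up. Two aluminium V uprights (the saddle) come up through it, centred at x = -52 and +52, each 24 thick along x and 57 wide along y, tops 60 above the bench; the 80 mm gap between them (x -40 to +40) is open deck, open to both sides in y. Offcuts lie in that gap.
- seat (a point): Point on the sprung saddle, mid-way between its two 90-degree V uprights, where the middle of the barrel's axis lies when it rests in both; 68 above the bench (44 above the deck) with the saddle up. x runs along the groove, y across, z up. The smooth, low-friction steel contact strips on the two 45-degree faces are 20 mm from the axis. The space between the uprights is free, so fingers can pass down beside the barrel's middle.
- saddle (a joint): How far the V saddle is pressed down, m: 0 up, 0.010 at its bottom stop, springs back up. The spring takes about 6 N to start, 14 N half-way (0.005) and 21 N at the stop, its own weight of about 2 N and the barrel's included in what presses it. An orange line round each upright, 5 mm above the deck at rest, reaches the deck half-way.
- barrel_mid (a point): Middle of the lens barrel, a black cylinder with a grey ribbed middle, 40 diameter, 140 long, about 0.16 kg; point x is the barrel's axis, either end may go either way. At the start it lies level on a fixed low black rest, its axis 38 above the bench; the rest (132x56 foot, 4 high) carries it on two ribs 16 thick at 52 either side of the middle, which reach up 30 above the bench, so its middle is free to be gripped from above across the diameter.
- brush_grip (a point): Centre of the red upright handle of the bench brush, 62 above the tips of its bristles. Handle 42 wide (point x) by 25 thick (y) by 44 high, upright (z); below it a wooden block 60 by 32 whose top is 36 above the bristle tips and a stiff bristle field 56 by 28. It stands on its bristles on the bench; sweep along its y. 0.11 kg.
- scrap0_mid (a point): Stepped chunky offcut, pale wood, 24x16x17; the point lies 8 above its underside, at its middle. At the start on the deck in the gap between the uprights.
- scrap1_mid (a point): Stepped chunky offcut, plywood, 22x16x16; the point lies 8 above its underside, at its middle. At the start on the deck in the gap between the uprights.
- scrap2_mid (a point): Stepped chunky offcut, brown wood, 20x16x18; the point lies 8 above its underside, at its middle. At the start on the deck in the gap between the uprights.
- clear_tape: Bystander: roll of clear tape on its side, 100 across, 48 high, at the back of the bench; origin at the centre of its underside.
- carton: Bystander: small brown carton, 125x74x58, at the back left; origin at the centre of its underside.
- label_roll: Bystander: white roll of labels, 99 across, 60 high, at the back right. Tall fixed partitions flank the work area at world y = 0.41 and -0.37 m, from x = 0.39 m outwards: pass round their front edges; origin at the centre of its underside.
Not all that is in view belongs to the job. What is shaped like the part that bears barrel_mid but pink is not meant.

How it is judged (in metres and radians):
On the way, in this order (a step that is already met when the one before it is completed fails the run):
1. the three offcuts have been brushed off the deck down onto the bench while the brush is held (height (world z) of each of scrap0_mid, scrap1_mid, scrap2_mid below 0.023 m and contact force between the fingers and brush above 0.5 N), for 0.1 s.
2. the brush stands on the bench, let go, clear of the jig (contact force between each of the fingers, jig and brush below 0.05 N and linear speed of brush below 0.03 m/s and height (world z) of brush_grip below 0.068 m and horizontal distance between brush_grip and deck_mid above 0.1 m and angle between brush_grip's own z axis and vertical below 0.2 rad), for 0.2 s.
At the end, for the whole second after the job is handed in: Fingers hold the barrel (>1 N) still in the V: centre within 12 mm along, 3 mm across and in height, axis within 0.04 rad, each V face loaded >1 N, saddle down >4.5 mm. Offcuts on the bench; brush upright on the bench, released, off the jig, handle >100 mm from the deck centre (all of step 2 and height (world z) of each of scrap0_mid, scrap1_mid, scrap2_mid below 0.023 m and value of joint saddle above 0.0045 m and contact force between any of left_near, left_far and barrel above 1 N and contact force between any of right_near, right_far and barrel above 1 N and x of barrel_mid in the frame of seat between -0.012 and 0.012 m and y of barrel_mid in the frame of seat between -0.003 and 0.003 m and z of barrel_mid in the frame of seat between -0.003 and 0.003 m and angle between the x axis of barrel_mid and the x axis of seat, either way round below 0.04 rad and contact force between the fingers and barrel above 1 N and linear speed of barrel below 0.01 m/s); the arm keeps its last pose, push and grip.
It fails at once if the gripper or arm touches an offcut (contact force between any of the fingers, the arm and scrap0 above 0.3 N or contact force between any of the fingers, the arm and scrap1 above 0.3 N or contact force between any of the fingers, the arm and scrap2 above 0.3 N).
It fails at once if a bystander (tape roll, carton, label roll) is moved by more than 2 cm (distance of any of clear_tape, carton, label_roll from where it was at the start of the episode above 0.02 m).
It also fails if it takes over 72 s, if anything falls off the work surface, if the arm or the gripper's body presses on something with over 40 N, if the wrist force passes 120 N, or if a joint passes its speed limit or range.

## Working session

There is one attempt and no reset: what is moved stays moved. The work goes in short steps, Python scripts to look and compute and a shell command to move; the robot and the scene stay as the last step left them, time stands still between calls to the robot, and variables do not carry over. Pictures are saved under pics/ and viewed, and the job is handed in when it is done.

```bash
mkdir -p pics; ls
cat > h.py <<'E'
import numpy as np, cv2
from workcell import ctrl, imaging
def snap(n,fn=None):
    d=imaging.get_image(n); 
    if fn: cv2.imwrite('pics/'+fn+'.png',d['pixels'])
    return d
def K(d):
    h=d['pixels'].shape[0]; f=h/2/np.tan(np.radians(d['fov_y'])/2); return f
E
python3 - <<'E'
from h import *
o=ctrl.get_obs(); print(o)
for n in ('top','side'):
    d=snap(n,n+'0'); print(n,{k:(v if k!='pixels' else v.shape) for k,v in d.items()})
E
```

```text
pics
{'t': 0.0, 'qpos': array([ 1.23697834e+00,  4.23856367e-01,  1.63067448e+00,  5.61390188e-05,
        1.08860169e+00, -1.89815613e-02]), 'qvel': array([-0.00095779,  0.00091984, -0.00060533,  0.00050185,  0.00107951,
        0.00037558]), 'joint_torque': array([-1.72379590e-03, -5.44619608e+01, -2.73668772e+01,  6.41619111e-02,
        2.28783960e-02, -1.34052730e-04]), 'ee_pos': array([193.30717164, 593.77420623, 221.89810372]), 'orientation': array([-4.92494181e-01, -3.10242533e+00,  2.36735734e-03]), 'ft_force': array([-0.8477097 ,  0.09356409,  0.29665109]), 'moment': array([ 0.0051755 , -0.01477196,  0.03558259]), 'width': 87.90526743374355}
top {'pixels': (420, 560, 3), 'fov_y': 55.91617246826579, 'cx': 275.5013217042263, 'cy': 212.5470507461585, 'xyz': array([388.38234223,  11.62643099, 962.43723959]), 'rotation': array([ 0.06371664, -0.07515834, -1.56526968])}
side {'pixels': (420, 560, 3), 'fov_y': 52.64904489368609, 'cx': 276.52689845108017, 'cy': 208.0053347073502, 'xyz': array([928.82033206, 115.78530874, 856.69171599]), 'rotation': array([0.37515419, 0.50446649, 1.76113387])}
```

View pics/top0.png

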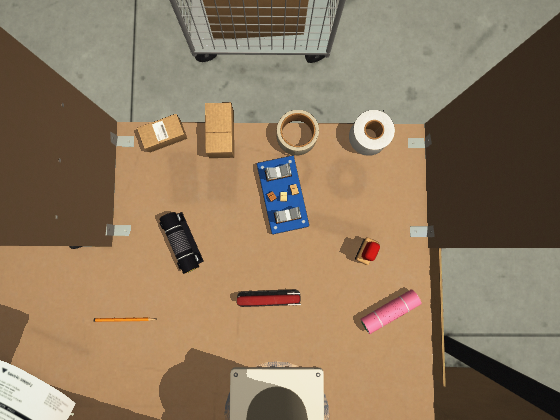

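View pics/side0.png

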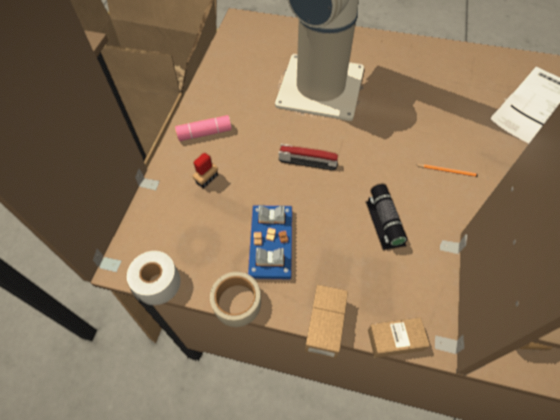

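```bash
cat >> h.py <<'E'
from scipy.spatial.transform import Rotation as R
def ray(d,uv):
    uv=np.atleast_2d(np.asarray(uv,float)); f=K(d)
    v=np.c_[(uv[:,0]-d['cx'])/f,-(uv[:,1]-d['cy'])/f,-np.ones(len(uv))]
    v=R.from_rotvec(d['rotation']).apply(v); return d['xyz'],v/np.linalg.norm(v,axis=1)[:,None]
def plane(d,uv,z):
    c,v=ray(d,uv); return c+v*((z-c[2])/v[:,2])[:,None]
def proj(d,P):
    p=R.from_rotvec(d['rotation']).inv().apply(np.atleast_2d(P)-d['xyz']); f=K(d)
    return np.c_[d['cx']+f*p[:,0]/-p[:,2], d['cy']-f*p[:,1]/-p[:,2]]
def tri(d1,u1,d2,u2):
    c1,v1=ray(d1,u1);c2,v2=ray(d2,u2);v1=v1[0];v2=v2[0]
    s=np.linalg.lstsq(np.c_[v1,-v2],c2-c1,rcond=None)[0]
    a=c1+s[0]*v1;b=c2+s[1]*v2; return (a+b)/2,np.linalg.norm(a-b)
def crop(d,fn,x0,y0,w,h,s):
    cv2.imwrite('pics/'+fn+'.png',cv2.resize(d['pixels'][y0:y0+h,x0:x0+w],None,fx=s,fy=s,interpolation=cv2.INTER_CUBIC))
def mask(d,lo,hi):
    return cv2.inRange(cv2.cvtColor(d['pixels'],cv2.COLOR_BGR2HSV),lo,hi)
def big(m,n=1):
    c=cv2.findContours(m,cv2.RETR_EXTERNAL,cv2.CHAIN_APPROX_NONE)[0]
    return sorted(c,key=cv2.contourArea,reverse=True)[:n]
E
python3 - <<'E'
from h import *
T=snap('top');S=snap('side')
crop(T,'t_jig',240,140,90,100,6);crop(T,'t_brush',330,220,80,60,8);crop(T,'t_bar',140,195,80,90,6)
crop(S,'s_jig',230,190,90,100,6);crop(S,'s_brush',170,140,70,60,8);crop(S,'s_bar',350,170,80,90,6)
for n,d in(('T',T),('S',S)):
    c=big(mask(d,(100,120,50),(130,255,255)))[0]
    r=cv2.minAreaRect(c);b=cv2.boxPoints(r)
    print(n,r, plane(d,b,24).round(1).tolist(), plane(d,[r[0]],24).round(1))
    P=plane(d,b,24);print([np.linalg.norm(P[i]-P[i-1]).round(1) for i in range(4)])
    m=mask(d,(0,180,60),(6,255,255))|mask(d,(174,180,60),(180,255,255))
    for c in big(m,3): 
        M=cv2.moments(c);print('red',M['m00'],M['m10']/M['m00'],M['m01']/M['m00'],cv2.minAreaRect(c))
E
```

```text
T ((282.4780578613281, 194.39755249023438), (72.35738372802734, 38.064456939697266), 77.90524291992188) [[591.1, 51.7, 24.0], [611.2, -37.9, 24.0], [440.4, -74.0, 24.0], [421.1, 14.3, 24.0]] [[515.3 -11.6  24. ]]
[np.float64(174.1), np.float64(91.8), np.float64(174.5), np.float64(90.4)]
red 470.5 267.6117605384343 299.40630534891955 ((268.0, 299.5), (9.0, 62.0), 90.0)
red 223.0 370.3856502242152 250.87219730941703 ((370.3000183105469, 250.9000244140625), (13.86362075805664, 19.230182647705078), 26.56505012512207)
S ((269.9960021972656, 241.7416229248047), (41.144283294677734, 71.00679779052734), 0.9548412561416626) [[616.2, -33.5, 24.0], [447.6, -78.9, 24.0], [427.1, 13.7, 24.0], [597.3, 50.5, 24.0]] [[526.2 -11.   24. ]]
[np.float64(86.1), np.float64(174.6), np.float64(94.9), np.float64(174.1)]
red 220.5 202.6326530612245 163.59032501889644 ((202.75003051757812, 163.75001525878906), (14.849242210388184, 18.384777069091797), 45.0)
red 2.0 314.0 154.91666666666666 ((314.989990234375, 155.0699920654297), (10.18233871459961, 1.2727923393249512), 8.130102157592773)Traceback (most recent call last):
  File "<stdin>", line 12, in <module>
ZeroDivisionError: float division by zero
```

```bash
cd pics; python3 -c "
import cv2,numpy as np
for a in 'ts':
    A=[cv2.imread(f'{a}_{n}.png') for n in('jig','brush','bar')]
    print([x.shape for x in A])
"
```

```text
[(600, 540, 3), (480, 640, 3), (540, 480, 3)]
[(600, 540, 3), (480, 560, 3), (540, 480, 3)]
```

View pics/t_jig.png

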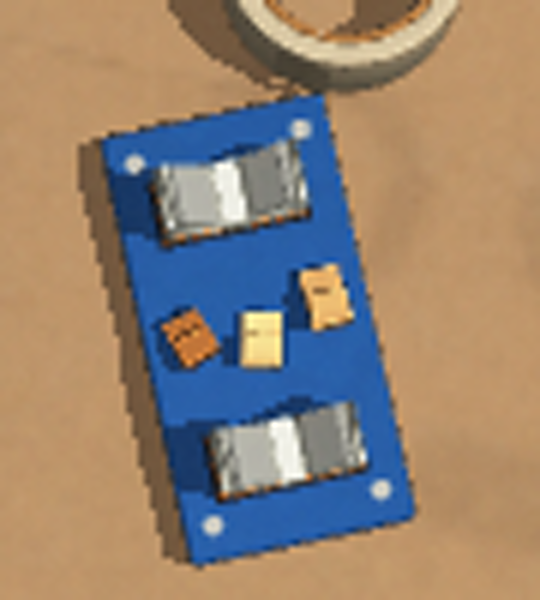

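View pics/s_jig.png

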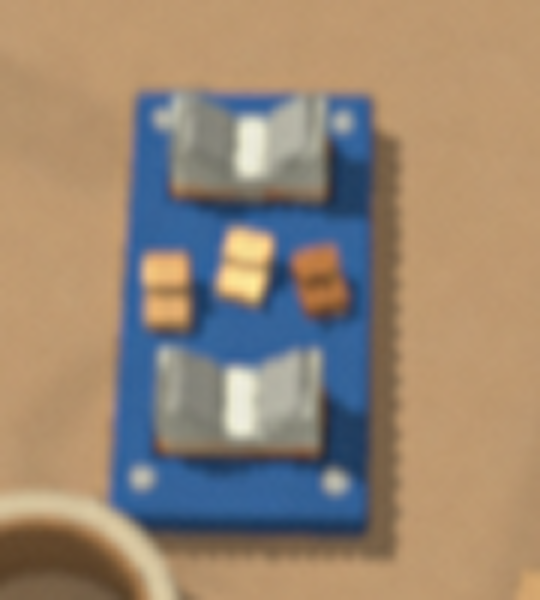

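View pics/t_brush.png

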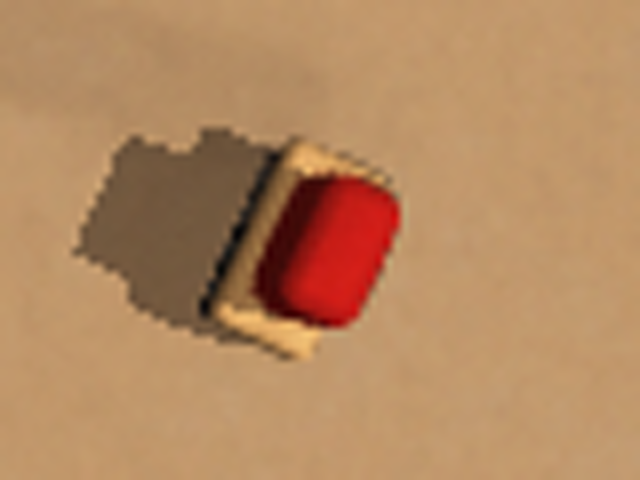

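View pics/s_brush.png

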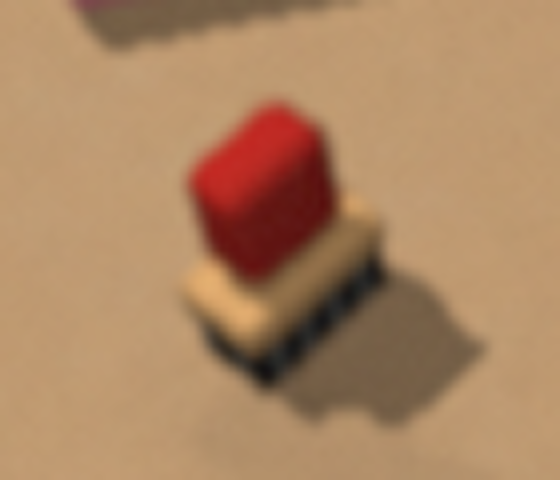

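View pics/t_bar.png

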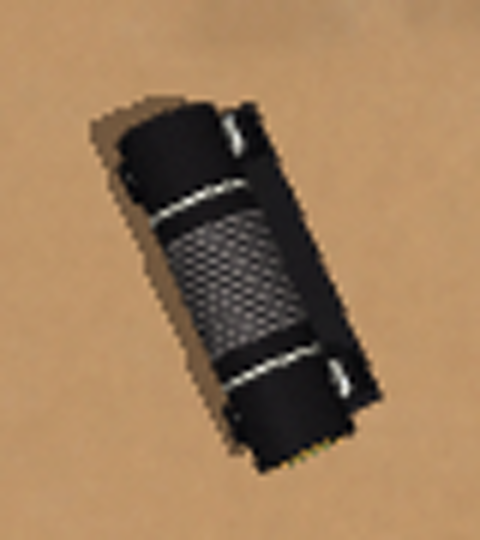

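View pics/s_bar.png

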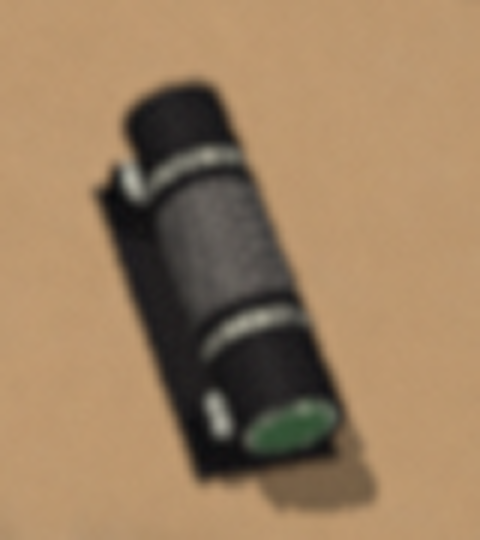

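```bash
cat > m.py <<'E'
from h import *
T=snap('top');S=snap('side')
def o(p,x0,y0,s): return x0+(np.array(p,float)+.5)/s-.5 if 0 else np.c_[x0+(np.array(p,float)[:,0]+.5)/s-.5,y0+(np.array(p,float)[:,1]+.5)/s-.5]
tj=o([(135,163),(301,129),(381,489),(213,525)],240,140,6)
sj=o([(336,484),(142,477),(160,119),(343,122)],230,190,6)
# order: T far-left(+x,+y), far-right, near-right, near-left ; S same physical
PT=plane(T,tj,25);PS=plane(S,sj,25)
print('T',PT.round(1).tolist(),PT.mean(0).round(1));print('S',PS.round(1).tolist(),PS.mean(0).round(1))
for i in range(4): print(tri(T,tj[i],S,sj[i]))
ang=lambda P:np.degrees(np.arctan2(*(P[0]+P[1]-P[2]-P[3])[1::-1]))
print('ang',ang(PT),ang(PS))
tb=o([(150,222),(248,183),(222,388),(320,347)],140,195,6)
sb=o([(203,358),(305,315),(145,197),(245,155)],350,170,6)
for d,b in((T,tb),(S,sb)):
    P=plane(d,b,38);a=(P[0]+P[1])/2;c=(P[2]+P[3])/2;print('bar',(a+c)/2,np.degrees(np.arctan2(*(a-c)[1::-1])),np.linalg.norm(a-c),np.linalg.norm(P[0]-P[1]))
print(tri(T,tb.mean(0),S,sb.mean(0)))
E
python3 m.py
python3 - <<'E'
from h import *
T=snap('top');S=snap('side')
o=lambda p,x0,y0,s:np.array([[x0+(p[0]+.5)/s-.5,y0+(p[1]+.5)/s-.5]])
# brush top-face centre
print(tri(T,o((345,250),330,220,8),S,o((262,160),170,140,8)))
print(plane(T,o((345,250),330,220,8),84),plane(S,o((262,160),170,140,8),84))
# scraps: T, S
c0=np.array([517,-11]);
for n,t,s in(('brown',(190,340),(320,280)),('pale',(262,340),(245,266)),('ply',(327,296),(167,291))):
    a=plane(T,o(t,240,140,6),36)[0];b=plane(S,o(s,230,190,6),36)[0];print(n,a,b)
E
```

```text
T [[581.9, 37.6, 25.0], [596.1, -28.8, 25.0], [451.5, -60.6, 25.0], [436.9, 5.8, 25.0]] [516.6 -11.5  25. ]
S [[583.8, 37.9, 25.0], [597.4, -29.1, 25.0], [453.9, -62.2, 25.0], [438.8, 6.1, 25.0]] [518.5 -11.8  25. ]
(array([582.52494742,  37.66216033,  21.88892961]), np.float64(0.15121973857509374))
(array([596.58810063, -29.16540135,  22.95036519]), np.float64(0.49752316630512267))
(array([451.93637995, -61.881023  ,  21.79216994]), np.float64(2.0180737855721964))
(array([437.10488892,   5.73445449,  22.12722818]), np.float64(0.11534205666254002))
ang 12.400281974951852 12.68841244524176
bar [400.45842509 229.85075186  38.        ] 24.857765852134815 70.17423109390465 40.62833846017559
bar [399.1526584 226.9076892  38.       ] 24.204695186679672 70.89350073089359 43.45223004364276
(array([400.51884785, 228.1475753 ,  39.62792188]), np.float64(2.5428237488181185))
(array([ 381.91259722, -210.82272555,   75.77990178]), np.float64(2.7941054305096262))
[[ 382.27956531 -210.15186212   84.        ]] [[ 387.59023937 -205.94135456   84.        ]]
brown [509.125611    15.22439897  36.        ] [512.38526097  14.82866979  36.        ]
pale [509.26858535 -13.0910829   36.        ] [513.25140271 -13.04783815  36.        ]
ply [526.86701542 -38.66610156  36.        ] [529.81532693 -37.9487644   36.        ]
```

Run:
```python
from h import *
T=snap('top');S=snap('side')
o=lambda p,x0,y0,s:np.array([[x0+(p[0]+.5)/s-.5,y0+(p[1]+.5)/s-.5]])
P=[plane(T,o(p,330,220,8),34)[0] for p in((297,138),(212,312),(308,360))]
print(np.round(P,1),(P[0]+P[2])/2,np.linalg.norm(P[0]-P[1]),np.linalg.norm(P[2]-P[1]),np.degrees(np.arctan2(*(P[0]-P[1])[1::-1])))
P=[plane(S,o(p,170,140,8),34)[0] for p in((184,284),(262,345),(382,225))]
print(np.round(P,1),(P[0]+P[2])/2,np.linalg.norm(P[0]-P[1]),np.linalg.norm(P[2]-P[1]),np.degrees(np.arctan2(*(P[2]-P[1])[1::-1])))
q=ctrl.get_obs();Rm=R.from_rotvec(q['orientation']).as_matrix();print(Rm.round(3),np.degrees(np.arctan2(Rm[1,1],Rm[0,1])))
```

```text
[[ 414.6 -209.2   34. ]
 [ 363.8 -183.6   34. ]
 [ 350.  -211.4   34. ]] [ 382.27276091 -210.32311198   34.        ] 56.94882100956579 31.07502289133505 -26.80816842413212
[[ 402.3 -234.    34. ]
 [ 417.8 -204.    34. ]
 [ 367.6 -183.2   34. ]] [ 384.91895527 -208.6287096    34.        ] 33.86433969805784 54.392592963733634 157.5895972124172
[[-0.951  0.31  -0.   ]
 [ 0.31   0.951 -0.   ]
 [-0.    -0.    -1.   ]] 71.96507952238397
```

```bash
python3 -m pendant '[{"dp":[0.020,-0.040,0],"turn":[0,0,0],"claw":0.0878},{"dp":[0.038,-0.080,0],"turn":[0,0,0],"claw":0.0878},{"dp":[0.054,-0.125,0],"turn":[0,0,0],"claw":0.0878},{"dp":[0.067,-0.170,0],"turn":[0,0,0],"claw":0.0878},{"dp":[0.090,-0.210,0],"turn":[0,0,0],"claw":0.0878},{"dp":[0.115,-0.250,0],"turn":[0,0,-0.05],"claw":0.0878},{"dp":[0.145,-0.290,0],"turn":[0,0,-0.1],"claw":0.0878},{"dp":[0.175,-0.330,0],"turn":[0,0,-0.13],"claw":0.0878}]'
```

```text
t: 1.3
ee_pos: [369.3, 262.7, 223.1]
orientation: [0.695, 3.063, 0.001]
ft_force: [0.6, 0.3, -0.7]
width: 87.5
```

```bash
python3 -m pendant '[{"dp":[0.020,-0.045,0],"turn":[0,0,0],"claw":0.0878},{"dp":[0.035,-0.085,0],"turn":[0,0,0],"claw":0.0878},{"dp":[0.045,-0.130,0],"turn":[0,0,0],"claw":0.0878},{"dp":[0.050,-0.178,0],"turn":[0,0,0],"claw":0.0878},{"dp":[0.050,-0.226,0],"turn":[0,0,0],"claw":0.0878},{"dp":[0.050,-0.274,0],"turn":[0,0,0],"claw":0.0878},{"dp":[0.045,-0.320,0],"turn":[0,0,0],"claw":0.0878},{"dp":[0.035,-0.368,0],"turn":[0,0,0],"claw":0.0878}]'
python3 -m pendant '[{"dp":[-0.008,-0.045,-0.01],"turn":[0,0,0],"claw":0.0878},{"dp":[-0.021,-0.092,-0.02],"turn":[0,0,0],"claw":0.0878},{"dp":[-0.021,-0.104,-0.06],"turn":[0,0,0],"claw":0.0878},{"dp":[-0.021,-0.104,-0.10],"turn":[0,0,0],"claw":0.0878},{"dp":[-0.021,-0.104,-0.10],"turn":[0,0,0],"claw":0.0878}]'
python3 - <<'E'
from h import *
q=ctrl.get_obs();Rm=R.from_rotvec(q['orientation']).as_matrix();print(q['ee_pos'],np.degrees(np.arctan2(Rm[1,1],Rm[0,1])),q['qpos'])
S=snap('side');crop(S,'s1',130,60,160,150,5)
T=snap('top','t1')
E
```

```text
t: 2.1
ee_pos: [403.7, -105.7, 223.1]
orientation: [0.692, 3.063, -0.0]
ft_force: [1.1, 0.1, 0.4]
width: 87.6
t: 2.6
ee_pos: [379.4, -206.7, 119.2]
orientation: [-0.694, -3.056, -0.004]
ft_force: [0.1, -0.0, 0.2]
width: 87.9
[ 379.35685927 -206.73064256  119.18099951] 64.41551792264833 [-5.26521278e-01  3.19803278e-01  2.11135734e+00  3.24479415e-05
  7.18971150e-01 -1.65081166e+00]
```

View pics/s1.png

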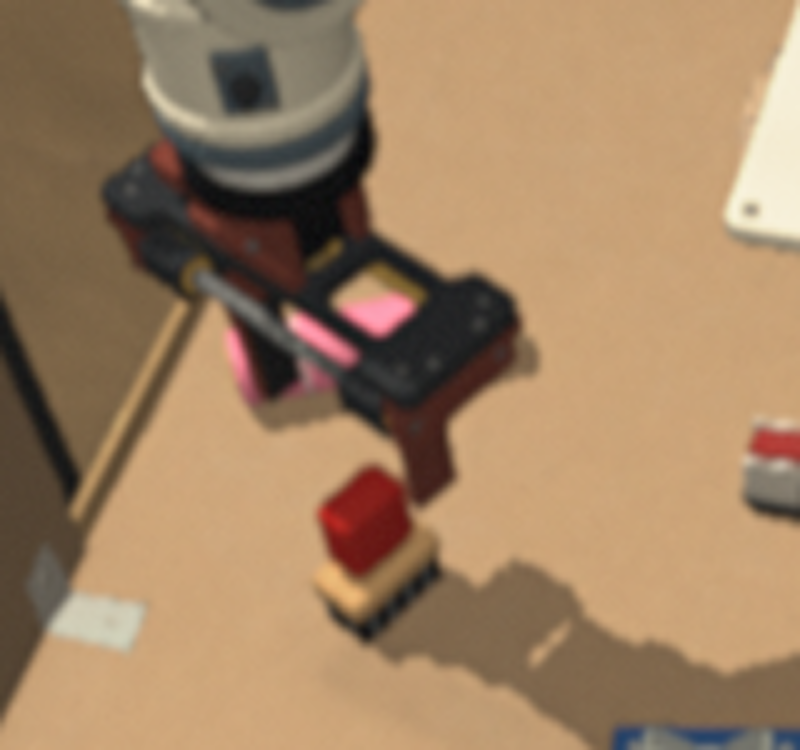

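```bash
python3 -m pendant '[{"dp":[0.003,-0.002,-0.035],"turn":[0,0,0],"claw":0.0878},{"dp":[0.003,-0.002,-0.074],"turn":[0,0,0],"claw":0.0878},{"dp":[0.003,-0.002,-0.074],"turn":[0,0,0],"claw":0.0878}]'
python3 - <<'E'
from h import *
S=snap('side');crop(S,'s2',150,100,100,100,6)
E
```

```text
t: 3.0
ee_pos: [384.6, -208.6, 47.4]
orientation: [-0.69, -3.061, -0.002]
ft_force: [-0.6, -0.3, 1.2]
width: 87.8
```

View pics/s2.png

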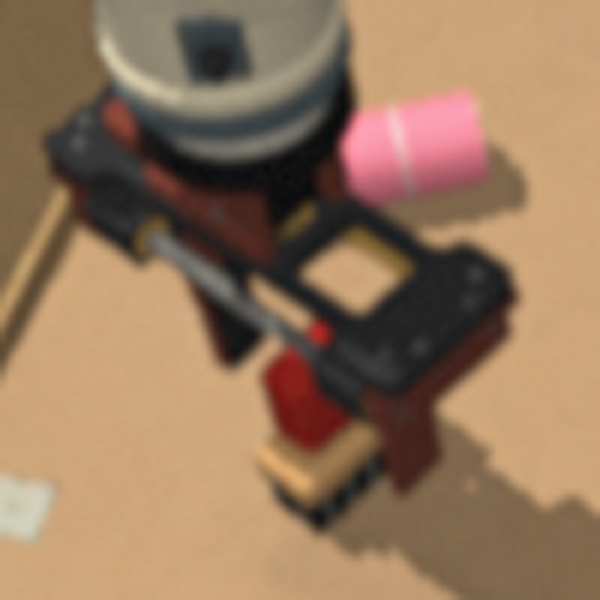

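```bash
python3 -m pendant '[{"dp":[0,0,-0.002],"turn":[0,0,0],"claw":0.04},{"dp":[0,0,-0.002],"turn":[0,0,0],"claw":0.01},{"dp":[0,0,-0.002],"turn":[0,0,0],"claw":0.01},{"dp":[0,0,-0.002],"turn":[0,0,0],"claw":0.01},{"dp":[0,0,-0.002],"turn":[0,0,0],"claw":0.01},{"dp":[0,0,-0.002],"turn":[0,0,0],"claw":0.01},{"dp":[0,0,-0.002],"turn":[0,0,0],"claw":0.01}]'
python3 - <<'E'
from h import *
print(ctrl.get_obs()['ee_pos'])
S=snap('side');crop(S,'s3',150,100,100,100,6)
E
```

```text
t: 3.75
ee_pos: [385.4, -209.7, 46.7]
orientation: [-0.693, -3.064, -0.0]
ft_force: [0.2, -0.1, 0.4]
width: 35.8
[ 385.43906849 -209.72715128   46.71034523]
```

View pics/s3.png

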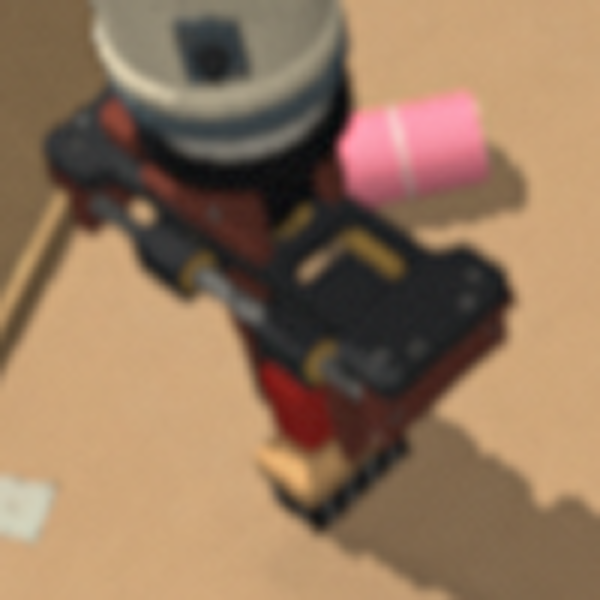

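```bash
python3 -m pendant '[{"dp":[0,0,0],"turn":[0,0,0],"claw":0.01},{"dp":[0,0,0],"turn":[0,0,0],"claw":0.01},{"dp":[0,0,0],"turn":[0,0,0],"claw":0.01},{"dp":[0,0,0],"turn":[0,0,0],"claw":0.01}]'; python3 -c "
from h import *
print(ctrl.get_obs()['width'],ctrl.get_obs()['ee_pos'])"
```

```text
t: 4.2
ee_pos: [385.4, -209.7, 46.6]
orientation: [-0.693, -3.064, -0.0]
ft_force: [-0.0, 0.3, -1.0]
width: 24.9
24.923243280785297 [ 385.41082847 -209.68499565   46.58997043]
```

```bash
python3 -m pendant '[{"dp":[0,0,0.03],"turn":[0,0,0],"claw":0.01},{"dp":[0.01,0.01,0.07],"turn":[0,0,0.12],"claw":0.01},{"dp":[0.04,0.03,0.083],"turn":[0,0,0.25],"claw":0.01},{"dp":[0.07,0.05,0.083],"turn":[0,0,0.38],"claw":0.01},{"dp":[0.10,0.07,0.083],"turn":[0,0,0.51],"claw":0.01},{"dp":[0.13,0.09,0.083],"turn":[0,0,0.62],"claw":0.01},{"dp":[0.153,0.105,0.083],"turn":[0,0,0.665],"claw":0.01},{"dp":[0.153,0.105,0.083],"turn":[0,0,0.665],"claw":0.01}]'
python3 - <<'E'
from h import *
q=ctrl.get_obs();Rm=R.from_rotvec(q['orientation']).as_matrix();print(q['ee_pos'],np.degrees(np.arctan2(Rm[1,1],Rm[0,1])))
S=snap('side','s4f');crop(S,'s4',190,170,120,120,5)
T=snap('top');crop(T,'t4',240,130,130,120,5)
E
```

```text
t: 5.0
ee_pos: [541.3, -103.2, 129.7]
orientation: [-0.35, 3.12, -0.001]
ft_force: [-0.8, -0.0, 0.1]
width: 24.8
[ 541.30597964 -103.15029025  129.74630847] 102.81942802905918
```

View pics/s4.png

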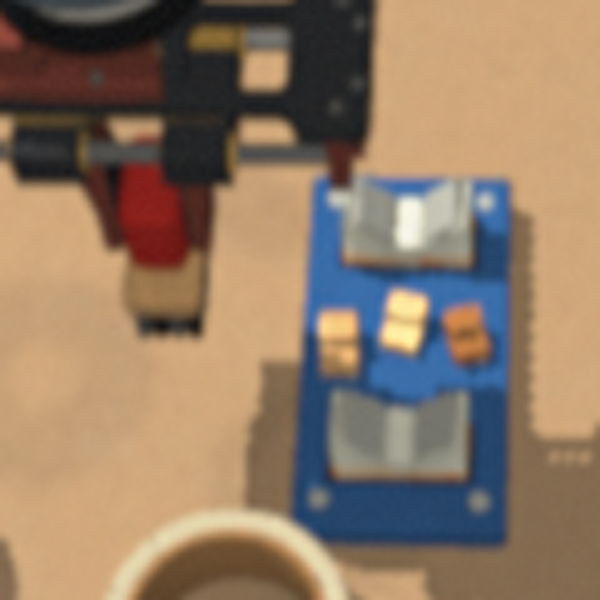

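View pics/t4.png

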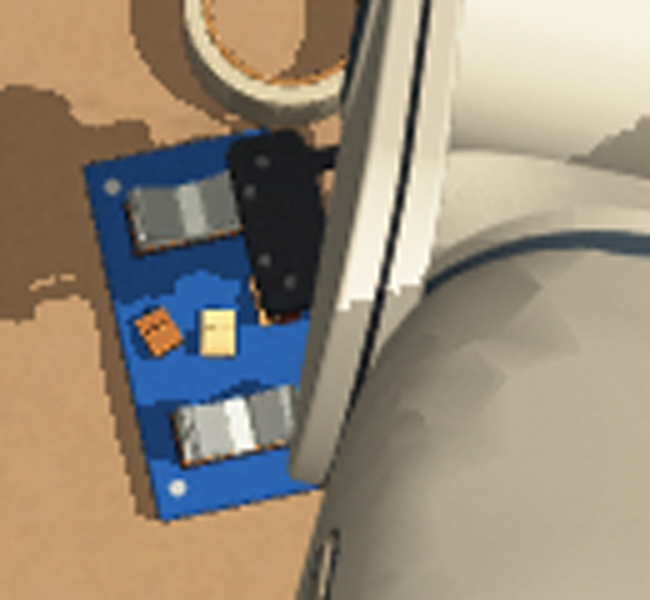

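Run:
```python
from h import *
S=snap('side')
p=proj(S,[[568.6,-97.2,83.1],[570.5,-96.7,117.]]); print((p-[190,170])*5)
print(plane(S,[[224,236.6]],83.1), plane(S,[[190+168/5-.4,170+265/5-.4]],83.1+38))
```

```text
[[166.86881577 339.0441714 ]
 [156.33093269 304.0300426 ]]
[[565.63249518 -96.80128428  83.1       ]] [[553.88544392 -97.49369328 121.1       ]]
```

```bash
python3 -m pendant '[{"dp":[0,0,-0.03],"turn":[0,0,0],"claw":0.01},{"dp":[0,0,-0.057],"turn":[0,0,0],"claw":0.01},{"dp":[-0.003,0.013,-0.057],"turn":[0,0,0],"claw":0.01},{"dp":[-0.006,0.027,-0.057],"turn":[0,0,0],"claw":0.01},{"dp":[-0.008,0.037,-0.057],"turn":[0,0,0],"claw":0.01},{"dp":[-0.0105,0.047,-0.057],"turn":[0,0,0],"claw":0.01},{"dp":[-0.0127,0.057,-0.057],"turn":[0,0,0],"claw":0.01},{"dp":[-0.015,0.067,-0.057],"turn":[0,0,0],"claw":0.01}]'
python3 - <<'E'
from h import *
q=ctrl.get_obs();print(q['ee_pos'])
S=snap('side');crop(S,'s5',190,170,120,120,5)
E
```

```text
t: 5.95
ee_pos: [523.7, -36.7, 73.4]
orientation: [-0.346, 3.121, -0.0]
ft_force: [0.3, -0.8, -1.2]
width: 24.9
[523.74880781 -36.73850951  73.40038042]
```

View pics/s5.png

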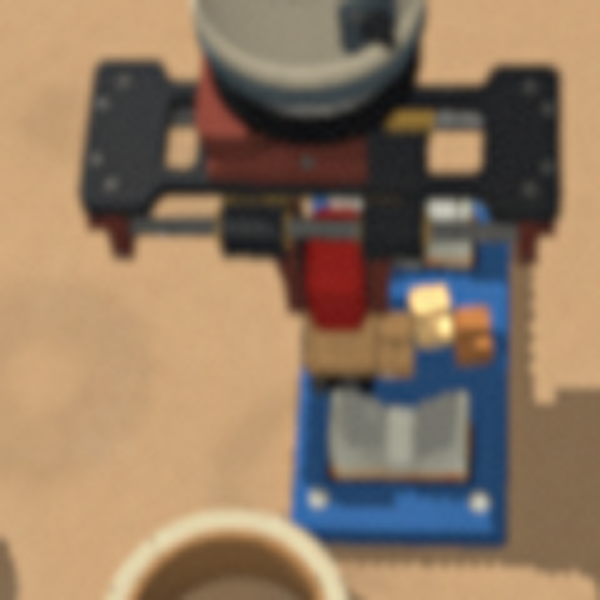

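```bash
python3 -m pendant '[{"dp":[-0.002,0.01,-0.001],"turn":[0,0,0],"claw":0.01},{"dp":[-0.0045,0.02,-0.001],"turn":[0,0,0],"claw":0.01},{"dp":[-0.0065,0.03,-0.001],"turn":[0,0,0],"claw":0.01},{"dp":[-0.009,0.04,-0.001],"turn":[0,0,0],"claw":0.01},{"dp":[-0.011,0.05,-0.001],"turn":[0,0,0],"claw":0.01}]'
python3 - <<'E'
from h import *
q=ctrl.get_obs();print(q['ee_pos'])
S=snap('side');crop(S,'s6',190,170,150,120,5)
E
```

```text
t: 6.5
ee_pos: [512.2, 13.1, 71.6]
orientation: [0.345, -3.122, -0.0]
ft_force: [0.4, 0.1, -1.3]
width: 24.6
[512.15621151  13.14603056  71.58924783]
```

View pics/s6.png

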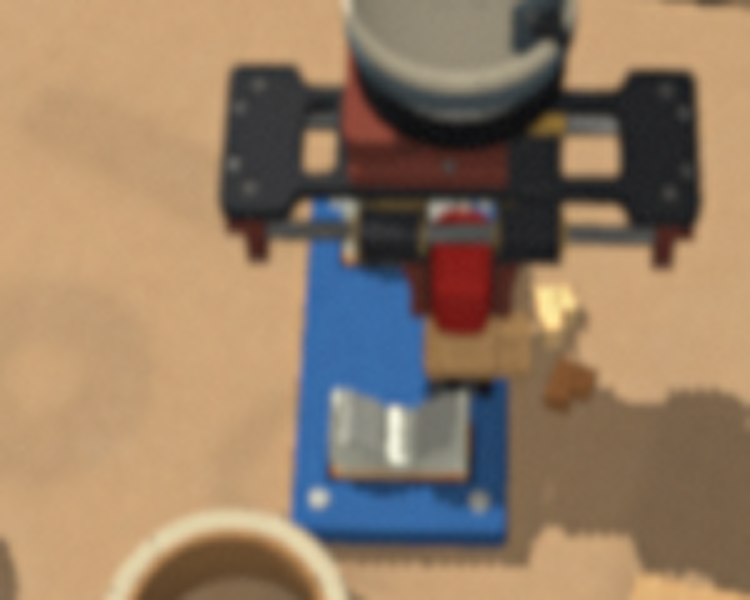

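Brown and pale are off the edge (at 568,385 and 555,305); the plywood one is still on the edge against the brush. I'll continue.

```bash
python3 -m pendant '[{"dp":[-0.002,0.01,0],"turn":[0,0,0],"claw":0.01},{"dp":[-0.0045,0.02,0],"turn":[0,0,0],"claw":0.01},{"dp":[-0.0065,0.03,0],"turn":[0,0,0],"claw":0.01},{"dp":[-0.0085,0.038,0],"turn":[0,0,0],"claw":0.01},{"dp":[-0.0085,0.038,0],"turn":[0,0,0],"claw":0.01},{"dp":[-0.0085,0.038,0.03],"turn":[0,0,0],"claw":0.01},{"dp":[-0.0085,0.038,0.06],"turn":[0,0,0],"claw":0.01},{"dp":[-0.0085,0.038,0.06],"turn":[0,0,0],"claw":0.01}]'
python3 - <<'E'
from h import *
q=ctrl.get_obs();print(q['ee_pos'])
S=snap('side');crop(S,'s7',190,150,150,120,5)
T=snap('top');crop(T,'t7',220,130,130,120,5)
E
```

```text
t: 7.35
ee_pos: [506.4, 50.4, 134.8]
orientation: [-0.345, 3.116, -0.0]
ft_force: [1.3, -0.5, -1.2]
width: 24.7
[506.42852708  50.36145285 134.82375142]
```

View pics/s7.png

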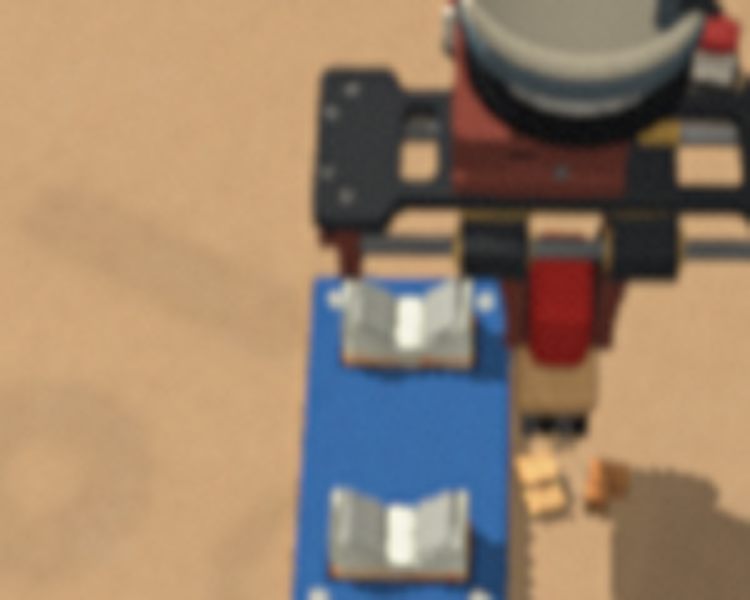

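View pics/t7.png

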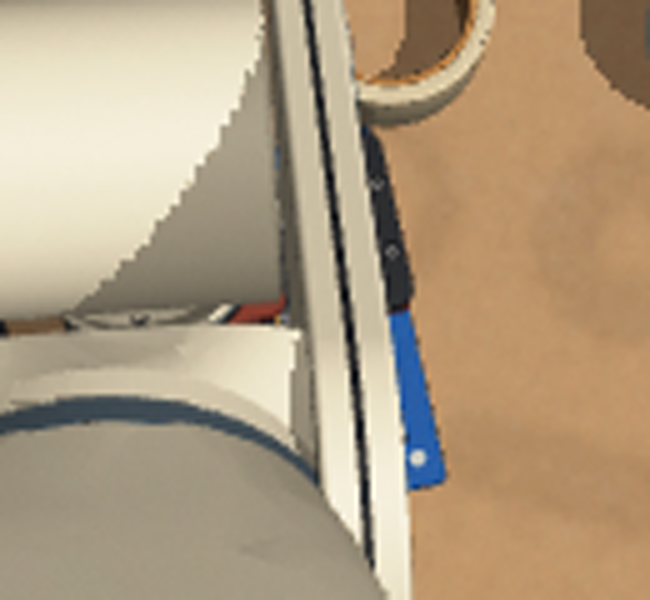

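```bash
python3 -m pendant '[{"dp":[-0.013,-0.04,0.005],"turn":[0,0,0],"claw":0.01},{"dp":[-0.026,-0.08,0.005],"turn":[0,0,0],"claw":0.01},{"dp":[-0.039,-0.12,0.005],"turn":[0,0,0],"claw":0.01},{"dp":[-0.052,-0.16,0.005],"turn":[0,0,0],"claw":0.01},{"dp":[-0.064,-0.20,0.005],"turn":[0,0,0],"claw":0.01},{"dp":[-0.076,-0.24,-0.01],"turn":[0,0,0],"claw":0.01},{"dp":[-0.076,-0.24,-0.04],"turn":[0,0,0],"claw":0.01},{"dp":[-0.076,-0.24,-0.04],"turn":[0,0,0],"claw":0.01}]'
python3 - <<'E'
from h import *
q=ctrl.get_obs();print(q['ee_pos'])
S=snap('side','s8f');crop(S,'s8',240,190,100,100,6)
T=snap('top','t8f');crop(T,'t8',220,140,100,100,6)
E
```

```text
t: 8.25
ee_pos: [424.5, -189.5, 88.1]
orientation: [0.34, -3.116, -0.007]
ft_force: [0.1, -0.2, -1.4]
width: 25.0
[ 424.48047931 -189.49281793   88.12959232]
```

View pics/s8.png

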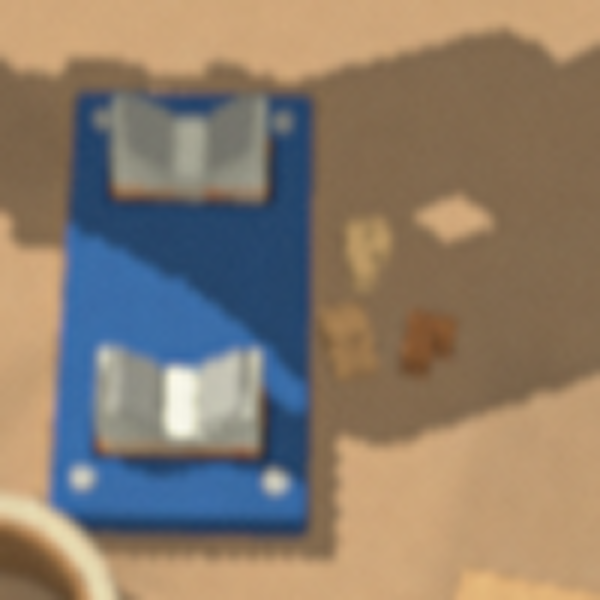

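View pics/t8.png

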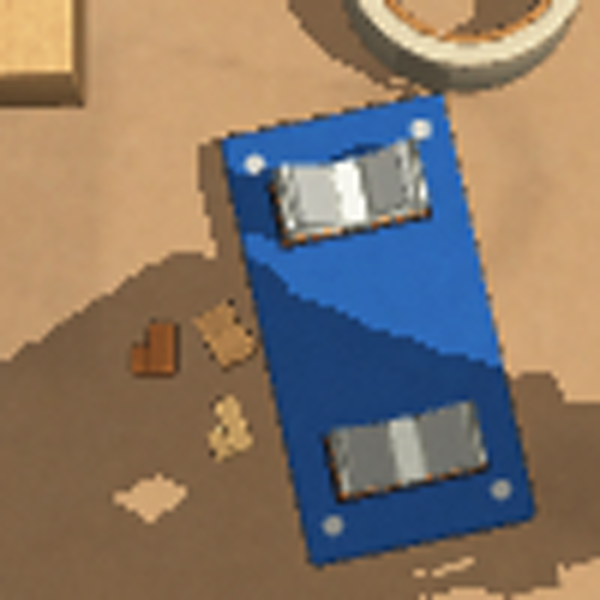

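View pics/s8f.png

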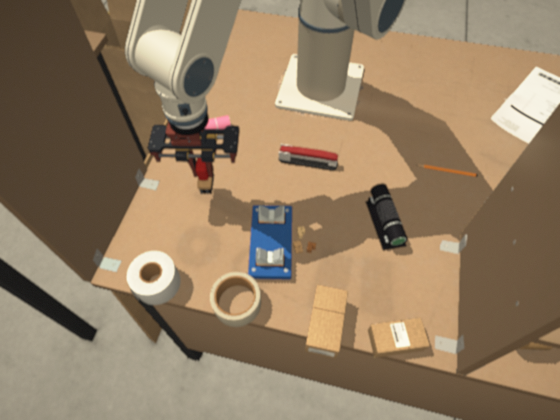

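```bash
python3 -m pendant '[{"dp":[0,0,-0.02],"turn":[0,0,0],"claw":0.01},{"dp":[0,0,-0.034],"turn":[0,0,0],"claw":0.01},{"dp":[0,0,-0.04],"turn":[0,0,0],"claw":0.01},{"dp":[0,0,-0.04],"turn":[0,0,0],"claw":0.01}]'; python3 -m pendant '[{"dp":[0,0,-0.0005],"turn":[0,0,0],"claw":0.01},{"dp":[0,0,-0.0005],"turn":[0,0,0],"claw":0.01}]'
```

```text
t: 8.75
ee_pos: [428.2, -189.0, 51.7]
orientation: [0.347, -3.122, -0.001]
ft_force: [-0.1, 0.6, -1.3]
width: 24.5
t: 8.95
ee_pos: [428.6, -189.7, 51.9]
orientation: [-0.346, 3.121, -0.001]
ft_force: [-0.3, -0.1, -1.0]
width: 25.3
```

```bash
python3 -m pendant '[{"dp":[0,0,-0.003],"turn":[0,0,0],"claw":0.01},{"dp":[0,0,-0.0045],"turn":[0,0,0],"claw":0.01},{"dp":[0,0,-0.005],"turn":[0,0,0],"claw":0.01},{"dp":[0,0,-0.005],"turn":[0,0,0],"claw":0.01}]'
```

```text
t: 9.35
ee_pos: [428.0, -189.8, 46.5]
orientation: [-0.345, 3.122, -0.0]
ft_force: [-1.8, 0.3, 4.4]
width: 25.0
```

```bash
python3 -m pendant '[{"dp":[0,0,0],"turn":[0,0,0],"claw":0.0878},{"dp":[0,0,0],"turn":[0,0,0],"claw":0.0878},{"dp":[0,0,0],"turn":[0,0,0],"claw":0.0878},{"dp":[0,0,0],"turn":[0,0,0],"claw":0.0878},{"dp":[0,0,0],"turn":[0,0,0],"claw":0.0878},{"dp":[0,0,0.001],"turn":[0,0,0],"claw":0.0878},{"dp":[0,0,0.001],"turn":[0,0,0],"claw":0.0878},{"dp":[0,0,0.002],"turn":[0,0,0],"claw":0.0878}]'
python3 -m pendant '[{"dp":[0,0,0.02],"turn":[0,0,0],"claw":0.0878},{"dp":[0,0,0.05],"turn":[0,0,0],"claw":0.0878},{"dp":[0,0,0.09],"turn":[0,0,0],"claw":0.0878},{"dp":[0,0,0.13],"turn":[0,0,0],"claw":0.0878},{"dp":[0,0,0.16],"turn":[0,0,0],"claw":0.0878},{"dp":[0,0.045,0.16],"turn":[0,0,0],"claw":0.0878},{"dp":[0,0.09,0.16],"turn":[0,0,0],"claw":0.0878},{"dp":[0,0.13,0.16],"turn":[0,0,0],"claw":0.0878}]'
python3 - <<'E'
from h import *
q=ctrl.get_obs();print(q['ee_pos'])
S=snap('side','s9f');
T=snap('top','t9f')
E
```

```text
t: 10.15
ee_pos: [428.0, -189.7, 48.2]
orientation: [0.345, -3.122, -0.0]
ft_force: [0.5, 0.5, -0.6]
width: 84.9
t: 10.95
ee_pos: [427.7, -58.4, 208.7]
orientation: [-0.343, 3.122, -0.0]
ft_force: [0.5, 0.2, -0.2]
width: 87.9
[427.68278974 -58.3694127  208.67900997]
```

View pics/s9f.png

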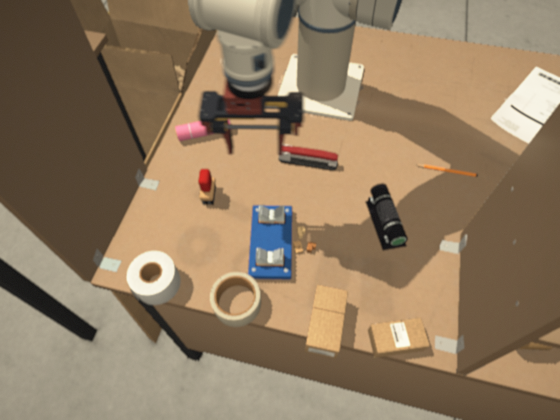

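View pics/t9f.png

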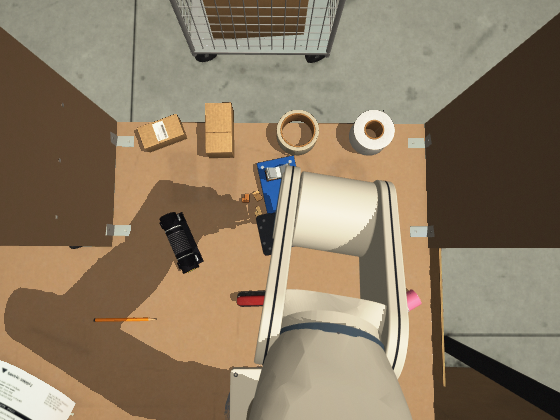

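```bash
python3 -m pendant '[{"dp":[-0.004,0.045,0],"turn":[0,0,0.05],"claw":0.0878},{"dp":[-0.008,0.09,0],"turn":[0,0,0.1],"claw":0.0878},{"dp":[-0.012,0.135,0],"turn":[0,0,0.15],"claw":0.0878},{"dp":[-0.016,0.18,0],"turn":[0,0,0.205],"claw":0.0878},{"dp":[-0.020,0.225,0],"turn":[0,0,0.205],"claw":0.0878},{"dp":[-0.024,0.265,-0.02],"turn":[0,0,0.205],"claw":0.0878},{"dp":[-0.028,0.287,-0.06],"turn":[0,0,0.205],"claw":0.0878},{"dp":[-0.028,0.287,-0.09],"turn":[0,0,0.205],"claw":0.0878}]'
python3 - <<'E'
from h import *
q=ctrl.get_obs();Rm=R.from_rotvec(q['orientation']).as_matrix();print(q['ee_pos'],np.degrees(np.arctan2(Rm[1,1],Rm[0,1])))
S=snap('side');crop(S,'s10',340,130,100,120,6)
crop(snap('top'),'t10',130,190,100,100,6)
E
```

```text
t: 11.85
ee_pos: [400.2, 229.3, 117.0]
orientation: [-0.667, 3.068, 0.001]
ft_force: [-0.1, 0.3, -0.7]
width: 87.5
[400.15283948 229.31399539 117.03272272] 114.53688555337209
```

View pics/s10.png

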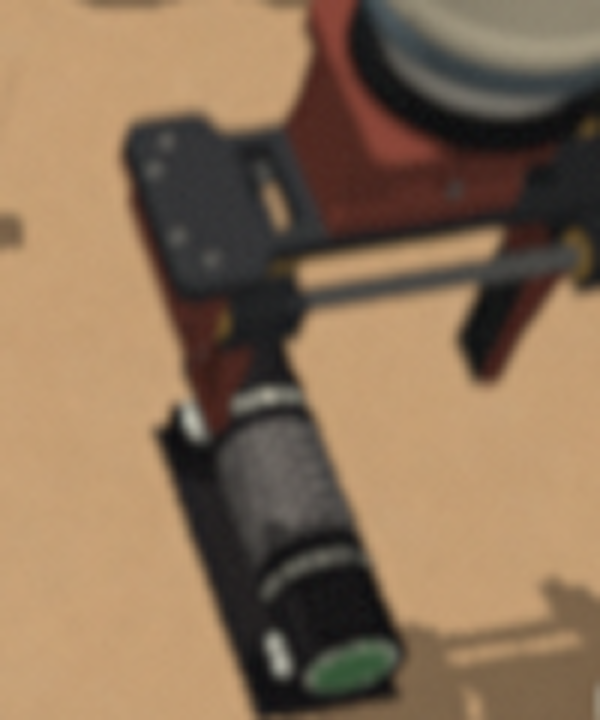

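```bash
python3 -m pendant '[{"dp":[0,0,-0.04],"turn":[0,0,0],"claw":0.0878},{"dp":[0,0,-0.075],"turn":[0,0,0],"claw":0.0878},{"dp":[0,0,-0.09],"turn":[0,0,0],"claw":0.0878},{"dp":[0,0,-0.0975],"turn":[0,0,0],"claw":0.0878},{"dp":[0,0,-0.0975],"turn":[0,0,0],"claw":0.0878}]'
python3 - <<'E'
from h import *
q=ctrl.get_obs();print(q['ee_pos'])
S=snap('side');crop(S,'s11',340,130,100,120,6)
E
```

```text
t: 12.45
ee_pos: [400.6, 226.8, 21.0]
orientation: [0.661, -3.071, 0.0]
ft_force: [-0.7, 0.8, -0.1]
width: 87.7
[400.63553332 226.82950637  20.99019207]
```

View pics/s11.png

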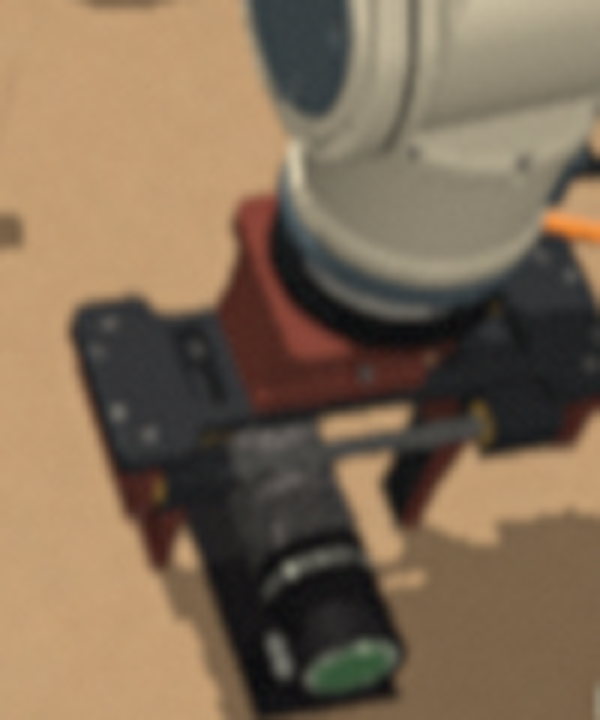

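```bash
python3 -m pendant '[{"dp":[0,0.001,-0.002],"turn":[0,0,0],"claw":0.03},{"dp":[0,0.001,-0.002],"turn":[0,0,0],"claw":0.03},{"dp":[0,0.001,-0.002],"turn":[0,0,0],"claw":0.03},{"dp":[0,0.001,-0.002],"turn":[0,0,0],"claw":0.03},{"dp":[0,0.001,-0.002],"turn":[0,0,0],"claw":0.03},{"dp":[0,0.001,-0.002],"turn":[0,0,0],"claw":0.03},{"dp":[0,0.001,-0.002],"turn":[0,0,0],"claw":0.03},{"dp":[0,0.001,-0.002],"turn":[0,0,0],"claw":0.03}]'
python3 -m pendant '[{"dp":[0,0,0],"turn":[0,0,0],"claw":0.03},{"dp":[0,0,0],"turn":[0,0,0],"claw":0.03}]'
```

```text
t: 13.3
ee_pos: [400.0, 228.2, 18.7]
orientation: [0.663, -3.071, 0.0]
ft_force: [0.4, -0.1, 0.7]
width: 39.8
t: 13.5
ee_pos: [400.0, 228.3, 18.7]
orientation: [-0.663, 3.071, -0.0]
ft_force: [-0.9, -0.3, 2.3]
width: 39.1
```

```bash
python3 -m pendant '[{"dp":[0,0,0.02],"turn":[0,0,0],"claw":0.03},{"dp":[0,0,0.06],"turn":[0,0,0],"claw":0.03},{"dp":[0.005,-0.01,0.10],"turn":[0,0,0],"claw":0.03},{"dp":[0.022,-0.045,0.12],"turn":[0,0,-0.05],"claw":0.03},{"dp":[0.042,-0.085,0.12],"turn":[0,0,-0.1],"claw":0.03},{"dp":[0.062,-0.125,0.12],"turn":[0,0,-0.15],"claw":0.03},{"dp":[0.082,-0.165,0.12],"turn":[0,0,-0.2],"claw":0.03},{"dp":[0.1,-0.205,0.12],"turn":[0,0,-0.209],"claw":0.03}]'
python3 -m pendant '[{"dp":[0.010,-0.02,0],"turn":[0,0,0],"claw":0.03},{"dp":[0.0175,-0.035,0],"turn":[0,0,0],"claw":0.03},{"dp":[0.0175,-0.035,-0.025],"turn":[0,0,0],"claw":0.03},{"dp":[0.0175,-0.035,-0.025],"turn":[0,0,0],"claw":0.03}]'
python3 - <<'E'
from h import *
q=ctrl.get_obs();Rm=R.from_rotvec(q['orientation']).as_matrix();print(q['ee_pos'],np.degrees(np.arctan2(Rm[1,1],Rm[0,1])),q['ft_force'])
S=snap('side');crop(S,'s12',220,150,130,130,6 if 0 else 4.6)
crop(snap('top'),'t12',220,140,120,110,5)
E
```

```text
t: 14.3
ee_pos: [500.5, 21.6, 138.6]
orientation: [-0.336, 3.123, 0.0]
ft_force: [0.3, 1.2, -0.5]
width: 39.8
t: 14.7
ee_pos: [515.3, -11.8, 111.4]
orientation: [0.337, -3.118, -0.002]
ft_force: [-0.8, 0.1, -0.2]
width: 39.1
[515.34690377 -11.75281898 111.42696525] 102.34711651920341 [-0.79443354  0.14785309 -0.22044828]
```

View pics/s12.png

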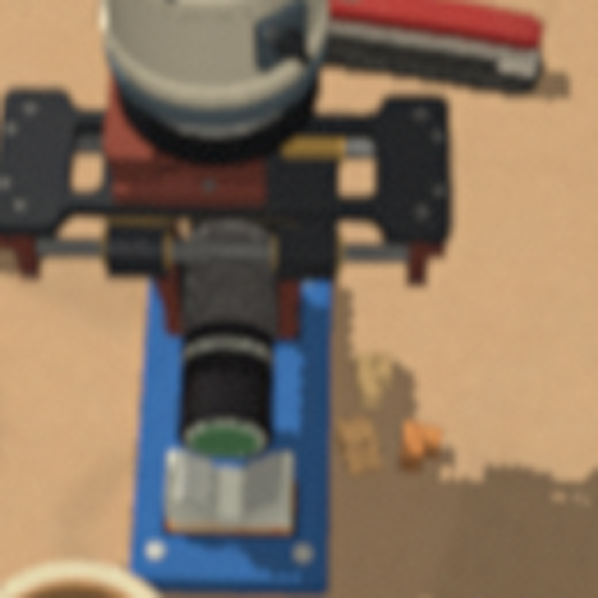

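View pics/t12.png

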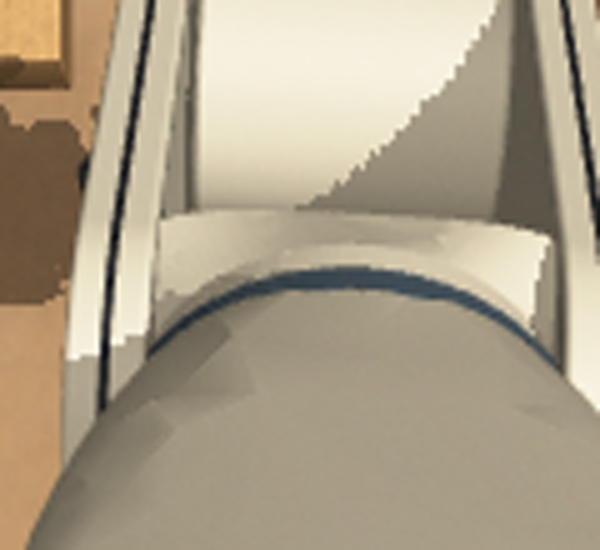

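Run:
```python
from h import *
S=snap('side');D=S['pixels']
m=mask(S,(40,60,40),(90,255,255));c=[c for c in big(m,3)];e=[(cv2.minAreaRect(x),cv2.contourArea(x)) for x in c];print(e)
uv=np.array([e[0][0][0]]);print('green',uv,plane(S,uv,130.7))
q=ctrl.get_obs();p=q['ee_pos'];Rm=R.from_rotvec(q['orientation']).as_matrix();a=np.degrees(np.arctan2(Rm[1,1],Rm[0,1]))-90
ax=np.array([np.cos(np.radians(a)),np.sin(np.radians(a)),0]);print(p,a,'exp end',p+[0,0,19.3]+70*ax)
# upright bright strip (white) S view
g=cv2.cvtColor(D,cv2.COLOR_BGR2GRAY)
crop(S,'s13',245,235,60,50,12)
```

```text
[(((268.5, 245.5), (5.0, 13.0), 90.0), 53.0)]
green [[268.5 245.5]] [[586.1530828    4.49245682 130.7       ]]
[517.14369204 -11.13522984 113.8689946 ] 12.434962802079568 exp end [585.50156635   3.93795893 133.1689946 ]
```

View pics/s13.png

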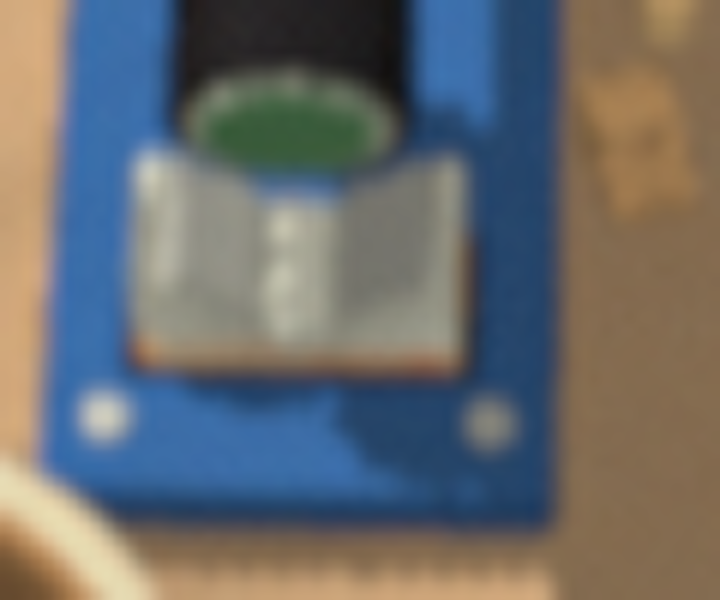

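Run:
```python
from h import *
S=snap('side')
f=lambda u,v:[245+(u+.5)/12-.5,235+(v+.5)/12-.5]
print(plane(S,[f(133,355),f(468,365),f(300,360)],29))
print(plane(S,[f(130,158),f(470,158)],60)) # rear? top edges
print(plane(S,[f(103,415),f(489,425)],24))
```

```text
[[586.96816874 -26.52732723  29.        ]
 [574.82782759  31.28308775  29.        ]
 [580.91266633   2.32187319  29.        ]]
[[564.18661005 -31.61461818  60.        ]
 [550.2453196   25.68481879  60.        ]]
[[597.20296196 -29.46017066  24.        ]
 [582.91715091  37.03459854  24.        ]]
```

```bash
python3 -m pendant '[{"dp":[0.001,-0.0007,-0.025],"turn":[0,0,0],"claw":0.03},{"dp":[0.001,-0.0007,-0.045],"turn":[0,0,0],"claw":0.03},{"dp":[0.001,-0.0007,-0.056],"turn":[0,0,0],"claw":0.03},{"dp":[0.001,-0.0007,-0.056],"turn":[0,0,0],"claw":0.03},{"dp":[0.001,-0.0007,-0.056],"turn":[0,0,0],"claw":0.03}]'
python3 - <<'E'
from h import *
q=ctrl.get_obs();Rm=R.from_rotvec(q['orientation']).as_matrix();print(q['ee_pos'],np.degrees(np.arctan2(Rm[1,1],Rm[0,1])),q['ft_force'])
S=snap('side');crop(S,'s14',220,170,120,120,5)
E
```

```text
t: 15.4
ee_pos: [518.9, -12.2, 58.3]
orientation: [-0.339, 3.123, -0.0]
ft_force: [-0.4, -0.9, -1.3]
width: 39.2
[518.89368815 -12.21466404  58.2839977 ] 102.40940450216254 [-0.4074498  -0.90803736 -1.3043298 ]
```

View pics/s14.png

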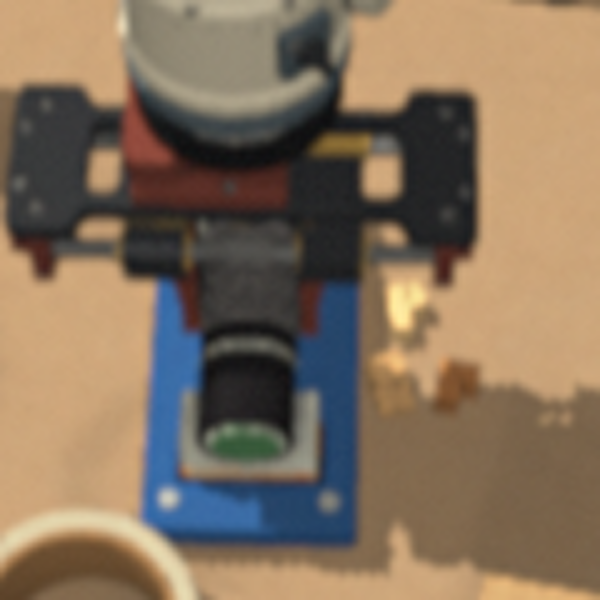

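```bash
python3 -m pendant '[{"dp":[0,0.0003,-0.005],"turn":[0,0,0],"claw":0.03},{"dp":[0,0.0003,-0.008],"turn":[0,0,0],"claw":0.03},{"dp":[0,0.0003,-0.008],"turn":[0,0,0],"claw":0.03}]'
python3 -m pendant '[{"dp":[0,0,-0.002],"turn":[0,0,0],"claw":0.03},{"dp":[0,0,-0.003],"turn":[0,0,0],"claw":0.03},{"dp":[0,0,-0.003],"turn":[0,0,0],"claw":0.03}]'
python3 -c "
from h import *
q=ctrl.get_obs();print(q['ee_pos'],q['ft_force'],q['moment'])"
```

```text
t: 15.75
ee_pos: [518.4, -12.1, 49.5]
orientation: [0.339, -3.123, -0.0]
ft_force: [0.1, -0.4, -0.9]
width: 39.3
t: 16.05
ee_pos: [518.6, -12.0, 46.9]
orientation: [-0.338, 3.123, 0.0]
ft_force: [-1.6, 1.8, 5.0]
width: 39.7
[518.56301516 -11.95742849  46.90275707] [-1.63731609  1.83930077  5.00825032] [ 0.37276853  0.3197026  -0.11220267]
```

```bash
python3 -m pendant '[{"dp":[0,0.0003,-0.001],"turn":[0,0,0],"claw":0.03},{"dp":[0,0.0005,-0.002],"turn":[0,0,0],"claw":0.03},{"dp":[0,0.0005,-0.003],"turn":[0,0,0],"claw":0.03},{"dp":[0,0.0005,-0.003],"turn":[0,0,0],"claw":0.03},{"dp":[0,0.0005,-0.003],"turn":[0,0,0],"claw":0.03}]'
python3 -m pendant '[{"dp":[0,0,-0.001],"turn":[0,0,0],"claw":0.03},{"dp":[0,0,-0.0015],"turn":[0,0,0],"claw":0.03},{"dp":[0,0,-0.0015],"turn":[0,0,0],"claw":0.03}]'
python3 -c "
from h import *
for i in range(2):
  S=snap('side');q=ctrl.get_obs();print(q['ee_pos'],q['ft_force'],q['moment'])
crop(S,'s15',235,190,80,80,7)"
```

```text
t: 16.55
ee_pos: [518.7, -11.7, 44.3]
orientation: [-0.338, 3.123, -0.0]
ft_force: [-2.8, -0.3, 8.0]
width: 39.3
t: 16.85
ee_pos: [518.7, -11.7, 42.9]
orientation: [-0.338, 3.123, -0.0]
ft_force: [-3.1, 0.6, 10.8]
width: 39.6
[518.70512344 -11.74699943  42.94930271] [-3.04706277  0.33086943 10.39522313] [ 0.0174219   0.50702784 -0.24573864]
[518.66621683 -11.75694563  42.93771213] [-3.17153241  0.29125593 11.60094796] [ 0.07018743  0.54697638 -0.34652333]
```

View pics/s15.png

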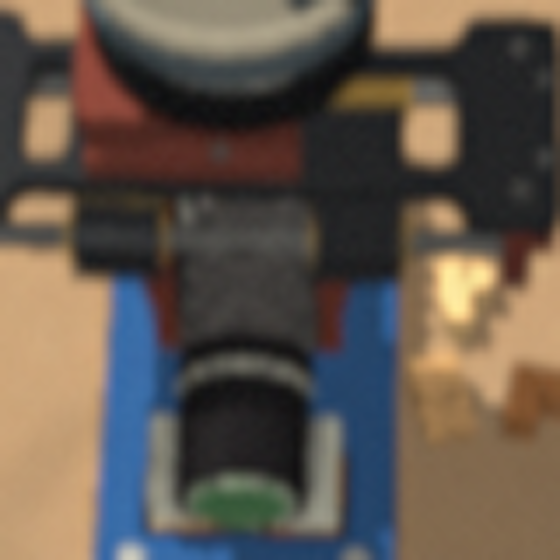

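```bash
python3 -m pendant '[{"dp":[0,0,-0.0008],"turn":[0,0,0],"claw":0.03},{"dp":[0,0,-0.0015],"turn":[0,0,0],"claw":0.03},{"dp":[0,0,-0.0015],"turn":[0,0,0],"claw":0.03},{"dp":[0,0,-0.0015],"turn":[0,0,0],"claw":0.03},{"dp":[0,0,-0.0015],"turn":[0,0,0],"claw":0.03}]'
python3 - <<'E'
from h import *
F=[]
for i in range(4):
  S=snap('side','s16f');q=ctrl.get_obs();F.append(q['ft_force'])
print(q['ee_pos'],np.mean(F,0),q['moment'],q['width'])
Rm=R.from_rotvec(q['orientation']).as_matrix();print(Rm.round(4))
crop(S,'s16',235,220,80,60,9)
m=mask(S,(40,60,40),(90,255,255));r=cv2.minAreaRect(big(m)[0]);print(r,plane(S,[r[0]],q['ee_pos'][2]+19.3))
crop(S,'s16b',180,150,60,60,8)
E
```

```text
t: 17.45
ee_pos: [518.7, -11.7, 41.6]
orientation: [-0.338, 3.123, -0.0]
ft_force: [-4.3, 0.9, 12.5]
width: 39.5
[518.72547801 -11.72356425  41.64593744] [-3.84685153  0.32026844 12.28210055] [ 0.06081896  0.5835226  -0.34744386] 38.890664575041455
[[-9.769e-01 -2.138e-01  6.000e-04]
 [-2.138e-01  9.769e-01  0.000e+00]
 [-6.000e-04 -1.000e-04 -1.000e+00]]
((269.0, 262.5), (5.0, 12.0), 90.0) [[590.24029674   4.49789803  60.94593744]]
```

View pics/s16.png

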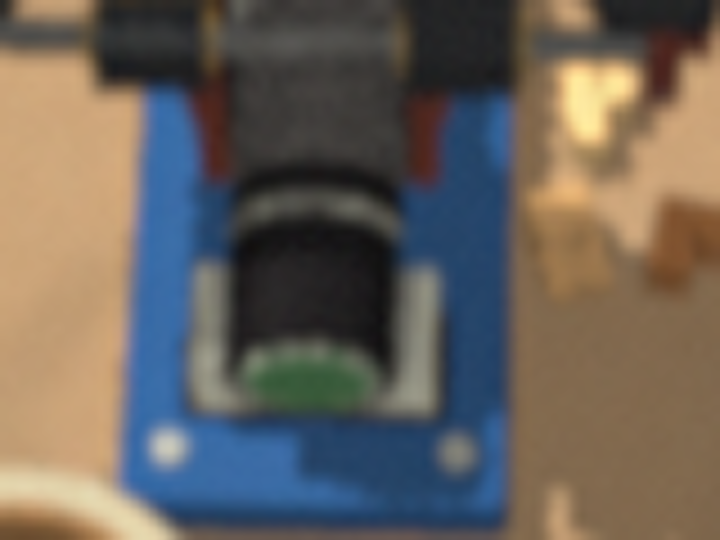

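View pics/s16f.png

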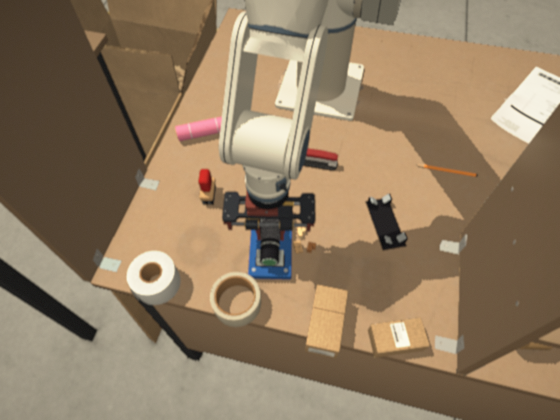

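```bash
python3 -c "
from h import *
print(ctrl.close_job())"
```

```text
the job is handed in; nothing more can be done
None
```

The job is handed in at about 17.7 s, with the barrel still gripped and pressed down in the jig. It reports no verdict, so what follows is from my own last checks.

- **Sweep:** I swept the three offcuts off the deck with the brush held by its red handle. Both cameras then showed the deck clear, with all three offcuts on the bench just left of the jig.
- **Brush:** it was set down and released standing upright at about (428, -190) mm, roughly 200 mm from the deck centre. The last picture shows it still standing.
- **Barrel:** it is gripped at 39 mm and lies in both V uprights. Offsets from the measured jig centre are about 1–3 mm along the groove and under 1 mm across, and the gripper's yaw matches the groove's within about 0.2°.
- **Press:** the arm pushes down with about 12 N. From force and from height the saddle is 6 to 7 mm down, and the orange line is no longer visible above the deck.

**Where checks disagreed:** a steady sideways force of about 4 N along the groove remained, which I left alone. The side camera put the barrel's end about 2–3 mm further along than the arm's own pose did, well inside the 12 mm limit. The arm hid the seat from the top camera, so the final fit was checked only with the side view, force and pose. In the last side picture the tape roll, carton and label roll show no visible movement.

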